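Load the feed caddy

TASK

Load the grey caddy for the feeding round: stand each of the four feed jars, the ones whose flat lid is as wide as the jar, upright in the well of its own shape and size, flat on the well's floor. The two dosing bottles with narrow necks look alike but do not belong: leave them standing where they are.

Things in the scene. Friction and masses are not known exactly. Their poses are not given: they have to be found in the camera images.
- jar_large_c (a point): Loose, closed feed jar, white plastic with a flat blue screw lid as wide as the jar: the large round one, 58 mm in diameter, 72 mm tall. Stands upright on the table. The point is its centre, half-way up; z up. 70 to 340 g.
- jar_small_c (a point): Loose, closed feed jar, white plastic with a flat blue screw lid as wide as the jar: the small round one, 38 mm in diameter, 70 mm tall. Stands upright on the table. The point is its centre, half-way up; z up. 70 to 340 g.
- jar_square_c (a point): Loose, closed feed jar, white plastic with a flat blue screw lid as wide as the jar: the square one, 46 x 46 mm in plan, 74 mm tall. Stands upright on the table. The point is its centre, half-way up; z up, x and y square to its sides. 70 to 340 g.
- jar_oblong_c (a point): Loose, closed feed jar, white plastic with a flat blue screw lid as wide as the jar: the oblong one, 66 mm (along its x) by 32 mm (along its y) in plan, 68 mm tall. Stands upright on the table. The point is its centre, half-way up; z up. 70 to 340 g.
- bottle_round_c (a point): Loose dosing bottle that does not belong in the caddy, white plastic with a narrow neck and a small blue cap (24 mm across, much narrower than the bottle): round body 58 mm in diameter, 74 mm tall over the cap. Stands upright on the table. The point is on its axis, 37 mm above its underside; z up.
- bottle_square_c (a point): Loose dosing bottle that does not belong in the caddy, white plastic with a narrow neck and a small blue cap (24 mm across, much narrower than the bottle): square body 46 x 46 mm, 74 mm tall over the cap. Stands upright on the table. The point is on its axis, 37 mm above its underside; z up, x and y square to its sides.
- well_large: White well fixed in the grey caddy: the large round one, 76 mm inside diameter. Origin: centre of its underside, 5 mm above the table; floor 3 mm and rim 13 mm above the origin; z up. The fixed caddy is 224 mm square, sides along the wells' axes, rim 18 mm above the table; its four wells stand two by two, 104 mm apart, in any arrangement.
- well_small: White well fixed in the grey caddy: the small round one, 54 mm inside diameter. Origin: centre of its underside, 5 mm above the table; floor 3 mm and rim 13 mm above the origin; z up. The fixed caddy is 224 mm square, sides along the wells' axes, rim 18 mm above the table; its four wells stand two by two, 104 mm apart, in any arrangement.
- well_square: White well fixed in the grey caddy: the square one, 62 x 62 mm inside. Origin: centre of its underside, 5 mm above the table; floor 3 mm and rim 13 mm above the origin; z up, x and y square to its walls. The fixed caddy is 224 mm square, sides along the wells' axes, rim 18 mm above the table; its four wells stand two by two, 104 mm apart, in any arrangement.
- well_oblong: White well fixed in the grey caddy: the oblong one, 82 mm (along its x) by 48 mm (along its y) inside. Origin: centre of its underside, 5 mm above the table; floor 3 mm and rim 13 mm above the origin; z up. The fixed caddy is 224 mm square, sides along the wells' axes, rim 18 mm above the table; its four wells stand two by two, 104 mm apart, in any arrangement.
Mind the look-alikes: they are no part of the job. Leave any brown, red or yellow look-alike of the part that bears jar_oblong_c alone.

How it is judged (in metres and radians):
At the end, for the whole second after the job is handed in: Each of the four jars stands in the well of its own shape and size: centre within 13 mm of the well's centre, height within 4 mm of resting on the well's floor, tilted less than 0.08 rad, at rest; both dosing bottles stand upright (within 0.1 rad) within 30 mm of where they began (horizontal distance between jar_large_c and well_large below 0.013 m and z of jar_large_c in the frame of well_large between 0.035 and 0.043 m and angle between each of jar_large_c, jar_small_c, jar_square_c, jar_oblong_c's own z axis and vertical below 0.08 rad and linear speed of each of jar_large, jar_small, jar_square, jar_oblong below 0.02 m/s and horizontal distance between jar_small_c and well_small below 0.013 m and z of jar_small_c in the frame of well_small between 0.034 and 0.042 m and horizontal distance between jar_square_c and well_square below 0.013 m and z of jar_square_c in the frame of well_square between 0.036 and 0.044 m and horizontal distance between jar_oblong_c and well_oblong below 0.013 m and z of jar_oblong_c in the frame of well_oblong between 0.033 and 0.041 m and distance of each of bottle_round_c, bottle_square_c from where it was at the start of the episode below 0.03 m and angle between each of bottle_round_c, bottle_square_c's own z axis and vertical below 0.1 rad); the robot touches nothing.
It fails at once if the round dosing bottle is moved from its place (40 mm or more) or knocked over (distance of bottle_round_c from where it was at the start of the episode above 0.04 m or angle between bottle_round_c's own z axis and vertical above 0.5 rad).
It fails at once if the square dosing bottle is moved from its place (40 mm or more) or knocked over (distance of bottle_square_c from where it was at the start of the episode above 0.04 m or angle between bottle_square_c's own z axis and vertical above 0.5 rad).
It also fails if it takes over 128 s, if anything falls off the work surface, if the arm or the gripper's body presses on something with over 40 N, if the wrist force passes 120 N, or if a joint passes its speed limit or range.

ROBOT

A 6-joint arm with a two-finger parallel gripper is mounted at the origin on the work surface. World frame = base frame: x ahead of the robot, y to its left, z up, the work surface at z = 0. Lengths are in mm, angles in rad, forces in N, time in s.
With the tool pointing down it reaches from about 300 to 775 mm from the base axis. Payload 14.6 kg.
Tool frame: the origin (TCP) lies at the very end of the fingers, on their centre line; the grasp point (between the pads) lies 19 mm behind it; z points along the fingers, y is the line along which they close (so a half turn about z gives the same grasp; the last joint's range is limited). The gripper opens to 94 mm and grips with 3 to 60 N. Pads are 16 mm wide; open, the fingers measure 119 mm over their backs; the gripper's body (75 mm by 177 mm) begins 78 mm behind the grasp point.
Start: joints at [1.112, 0.3, 1.521, -0, 1.321, -0.067], TCP at [210.015, 508.314, 205.446] pointing down, gripper open.
Joint ranges: [-3.03, 3.03], [-0.79, 2.21], [0.23, 2.52], [-1.04, 4.18], [0, 3.07], [-2.55, 2.55]. Speed limits (rad/s): [2.22, 2.22, 2.57, 3.14, 3.14, 3.14].

INTERFACE

Orientations are given as [roll, pitch, yaw] about the fixed x, y, z axes, in that order (R = Rz(yaw) Ry(pitch) Rx(roll)).
In Python, from cell import read_state, viewer, manip, models gives the robot as it stands.
- The arm moves only by the tool carry_out, never from a script. Its argument "deltas" is a list of rows, each an object with "dp": the shift along the tool's x, y, z in mm, a list of three; "roll": the turn about the tool's z in degrees; "gripper": the opening, from -1 (shut) to 1 (fully open), so that 0 is half open. In form: [{"dp": [tx, ty, tz], "roll": roll, "gripper": gripper}, ...]. A call has 1 to 12 rows; each row is the pose to reach, as a shift and turn from the pose commanded when the call began, along the tool's axes at that moment; what a row does not reach only later rows make up. A row lasts 1/12 s, in which the tool goes at most 41.7 mm and 7.16 degrees, less where a joint would pass 70% of its speed; a pose out of reach is approached as far as the arm can. A call with a gripper value outside its range is refused whole. The fingers move at their own pace and stop on an object; "newtons" is the grip in N (left out, the last holds). Time passes only in rows, so rows that repeat a pose let the fingers close. It gives the time, the measured TCP pose, the force, the opening and the grip force at its end, in the units of the state.
- read_state(): the state, without advancing time (a new reading comes with each control period).
- viewer.camera(name): name is "side" or "top"; returns the picture (420x560x3 uint8, red, green, blue); there is no depth.
- viewer.camera_params(name): a dict with "fovy" (degrees; the focal length in pixels is half the picture's height over the tangent of half this angle, whatever the lens; pixels are square), "cx", "cy" (the principal point, pixels), "eye" and "attitude" of the camera in the world. Camera axes: x right, y up, looking along -z (the intrinsics and any distortion apply to the point x, -y, -z); pixel columns grow to the right and rows downward; lengths in mm; the calibration is good to about 2 mm. A picture is of the moment at which its call begins. camera_params takes no time and is no camera call.
- manip.sign_off(): hands the job in; it is judged then, once.
Trained networks look in the newest picture that a camera, given by its name, has taken for a name from the list of things; names that differ only in an ending like _2 or _b are one class to them, and where a whole thing is asked for, a point or a joint stands for the part that bears it (a point fixed in the world has none). Each returns a list of dicts, best first, with "p" (0 to 1); they miss things now and then, are a little off and sometimes report something else, mostly with a low value. They report only what shows in the picture. A call takes as long as a camera call. They do not tell look-alikes from the thing itself.
- models.cut_out(camera, label): "region" (420x560 bool, what is visible of it) and "box" ([left, top, right, bottom] in pixels, round what is visible of it).
The state is a dict: "clock": time; "joints": joint angles; "qd": joint speeds; "effort": joint torques, N m; "eef_pos": TCP position; "eef_rot": TCP orientation; "wrist_force": force on the tool from outside, world axes, zero at the start; "moment": the same for the moment, N m; "finger_gap": finger opening in mm; "finger_force": force on a finger pad.
Only numpy, scipy, OpenCV 4.12 (cv2) and the standard library are available. Lean on these libraries where they do the work, as an engineer would, in place of code of your own. Each camera call takes 0.05 s, during which the arm holds its last target. There are 200 camera calls.

## Working session

There is one attempt and no reset: what is moved stays moved. The work goes in short steps, Python scripts to look and compute and a tool call to move; the robot and the scene stay as the last step left them, time stands still between calls to the robot, and variables do not carry over. Pictures are saved under pics/ and viewed, at most 14 in all, crops included, and the job is handed in when it is done.

Besides the shell and the picture viewer there is one more tool, called as name(argument=value, ...) on one line, values as JSON. carry_out: Moves the arm, as the interface text tells. Its arguments: {"type":"object","properties":{"deltas":{"type":"array"},"newtons":{"type":"number"}},"required":["deltas"]}

```bash
mkdir -p pics; ls; cat > h.py <<'E'
import numpy as np, cv2
from cell import read_state, viewer, manip, models
E
python3 - <<'E'
from h import *
for c in ("top","side"):
    cv2.imwrite(f"pics/{c}0.png",viewer.camera(c)[:,:,::-1]); print(c,viewer.camera_params(c))
print(read_state())
for c in ("top","side"):
  for n in "jar_large_c jar_small_c jar_square_c jar_oblong_c bottle_round_c bottle_square_c well_large well_small well_square well_oblong".split():
    print(c,n,[(round(d['p'],2),np.round(d['box']).tolist()) for d in models.cut_out(c,n)])
E
```

```text
pics
top {'fovy': 46.53344363807188, 'cx': 273.20350904071194, 'cy': 218.1280324118433, 'eye': array([ 321.32289731,   60.42450904, 1128.51442864]), 'attitude': array([ 0.16271623,  0.00159755, -1.5743054 ])}
side {'fovy': 52.46315124053243, 'cx': 285.51092632291096, 'cy': 216.3720595712409, 'eye': array([ 443.44810574, -796.42360247,  727.08567445]), 'attitude': array([ 0.90798982, -0.01707794, -0.06740121])}
{'clock': 0.1, 'joints': array([ 1.11240601e+00,  3.00380316e-01,  1.52151782e+00, -5.13542791e-06,
        1.32070855e+00, -6.66022234e-02]), 'qd': array([ 0.00064461, -0.00113147, -0.00127815, -0.00036528,  0.00055008,
       -0.00025124]), 'effort': array([ 5.97477924e-05, -5.32649159e+01, -3.53278649e+01,  7.08675664e-02,
        2.35582731e-02, -9.02767397e-05]), 'eef_pos': array([209.91265855, 508.109722  , 204.96288948]), 'eef_rot': array([-3.14058054e+00, -6.25235133e-05,  2.74980580e+00]), 'wrist_force': array([-0.14117182, -0.22266802,  0.10629348]), 'moment': array([ 0.00911424, -0.01433005,  0.0113605 ]), 'finger_force': 0.0, 'finger_gap': 93.94668320296121}
top jar
[... 719 characters left out ...]
0, 269.0, 180.0]), (0.47, [319.0, 198.0, 338.0, 231.0])]
side jar_square_c [(0.74, [262.0, 155.0, 268.0, 179.0]), (0.71, [319.0, 199.0, 339.0, 232.0])]
side jar_oblong_c [(0.95, [219.0, 161.0, 242.0, 184.0]), (0.67, [275.0, 228.0, 306.0, 260.0]), (0.58, [282.0, 177.0, 306.0, 210.0]), (0.54, [249.0, 135.0, 266.0, 164.0])]
side bottle_round_c [(0.93, [236.0, 175.0, 260.0, 208.0])]
side bottle_square_c [(0.71, [259.0, 206.0, 283.0, 234.0])]
side well_large [(0.79, [346.0, 321.0, 386.0, 356.0]), (0.19, [283.0, 176.0, 304.0, 208.0])]
side well_small [(0.65, [327.0, 289.0, 356.0, 311.0])]
side well_square [(0.79, [295.0, 333.0, 339.0, 375.0])]
side well_oblong [(0.6, [275.0, 299.0, 321.0, 331.0])]
```

View pics/top0.png

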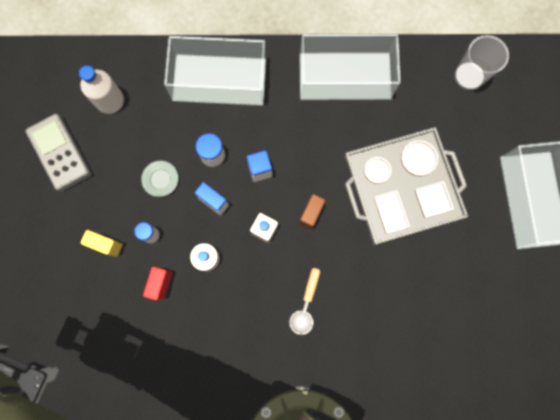

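View pics/side0.png

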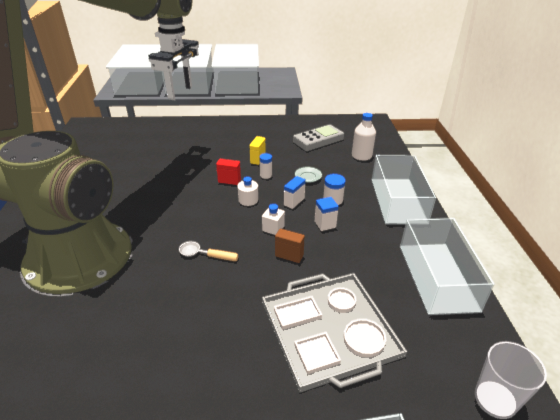

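The top view shows the jars: large at (210,147), square (260,165), oblong (211,198) and small (147,233). The bottles are at (204,257) and (264,227). The caddy is centred near (406,185), with wells small (378,169), large (420,157), oblong (391,213) and square (435,200). The side view agrees. The brown, red and yellow blocks are decoys.

```bash
cat > h.py <<'E'
import numpy as np, cv2
from scipy.spatial.transform import Rotation as Ro
from cell import read_state, viewer, manip, models
def unproj(c,uv,z):
    p=viewer.camera_params(c); f=210/np.tan(np.radians(p['fovy']/2))
    uv=np.atleast_2d(np.array(uv,float)); d=np.c_[(uv[:,0]-p['cx'])/f,-(uv[:,1]-p['cy'])/f,-np.ones(len(uv))]
    d=Ro.from_euler('xyz',p['attitude']).apply(d); e=p['eye']
    return (e+d*((z-e[2])/d[:,2])[:,None])[:,:2]
def lids(c,img):
    h=cv2.cvtColor(img,cv2.COLOR_RGB2HSV); m=cv2.inRange(h,(100,150,60),(125,255,255))
    n,l,s,ce=cv2.connectedComponentsWithStats(m)
    return m,l,[(i,s[i,4],ce[i]) for i in range(1,n) if s[i,4]>25]
def go(T,yaw=None):
    """dp, roll from current pose to world target T (mm) and yaw (tool down)"""
    s=read_state(); R=Ro.from_euler('xyz',s['eef_rot'])
    dp=R.inv().apply(np.array(T)-s['eef_pos']); r=0
    if yaw is not None: r=-np.degrees((yaw-s['eef_rot'][2]+np.pi/2)%np.pi-np.pi/2)
    print('dp',dp.round(1),'roll',round(r,1))
E
python3 - <<'E'
from h import *
for c in ("top","side"):
    img=viewer.camera(c); m,l,L=lids(c,img)
    for i,a,ce in L:
        # lid top plane approx 72
        ys,xs=np.nonzero(l==i)
        P=unproj(c,np.c_[xs,ys],72).astype(np.float32)
        r=cv2.minAreaRect(P)
        print(c,ce.round(),a,unproj(c,ce,70)[0].round(1),'rect',np.round(r[0]),np.round(r[1]),round(r[2],1))
    for n in "large small square oblong".split():
        d=models.cut_out(c,"well_"+n)
        if d:
            ys,xs=np.nonzero(d[0]['region']); P=unproj(c,np.c_[xs,ys],16).astype(np.float32); r=cv2.minAreaRect(P)
            print(c,n,round(d[0]['p'],2),P.mean(0).round(1),'rect',np.round(r[0],1),np.round(r[1]),round(r[2],1))
img=viewer.camera("top")
cv2.imwrite("pics/crop.png",cv2.resize(img[120:280,110:290,::-1],None,fx=4.4,fy=3.7*4.4/4.4*1.0,interpolation=cv2.INTER_CUBIC)[:600,:800])
E
```

```text
top [87. 73.] 178 [837.3 491.6] rect [836. 490.] [36. 33.] 48.4
top [209. 140.] 165 [674.1 204.7] rect [665. 204.] [57. 47.] 59.9
top [261. 160.] 119 [627.8  89.5] rect [622.  93.] [47. 46.] 18.7
top [215. 192.] 32 [554.6 190.4] rect [556. 191.] [61.  8.] 44.7
top large 0.66 [ 645.4 -282.9] rect [ 645.8 -282.8] [81. 87.] 44.1
top small 0.9 [ 615.9 -182.7] rect [ 616.4 -182.3] [61. 60.] 89.8
top square 0.8 [ 545.9 -311.4] rect [ 546.4 -311.5] [69. 75.] 15.7
top oblong 0.63 [ 516.3 -212.3] rect [ 517.4 -212.8] [87. 57.] 16.1
side [367. 116.] 57 [845.2 615.3] rect [844. 612.] [54. 33.] 71.2
side [266. 158.] 93 [470.5 335.1] rect [470. 333.] [54. 33.] 87.8
side [334. 181.] 243 [660.3 200.3] rect [660. 198.] [69. 54.] 82.0
side [247. 180.] 54 [414.8 213.1] rect [414. 208.] [36. 23.] 87.7
side [294. 184.] 197 [544.6 187.8] rect [544. 186.] [75. 38.] 52.4
side [327. 204.] 238 [621.7  89.2] rect [621.  88.] [49. 57.] 16.2
side [273. 208.] 67 [481.7  80.6] rect [481.  77.] [34. 21.] 87.5
side large 0.82 [ 646.3 -287.3] rect [ 647.3 -285.2] [89. 80.] 78.5
side small 0.97 [ 619.  -187.8] rect [ 619.3 -186.4] [72. 59.] 81.6
side square 0.82 [ 547.4 -316. ] rect [ 547.5 -315.1] [74. 77.] 15.0
side oblong 0.94 [ 519.  -217.2] rect [ 519.4 -216. ] [90. 63.] 16.3
```

View pics/crop.png

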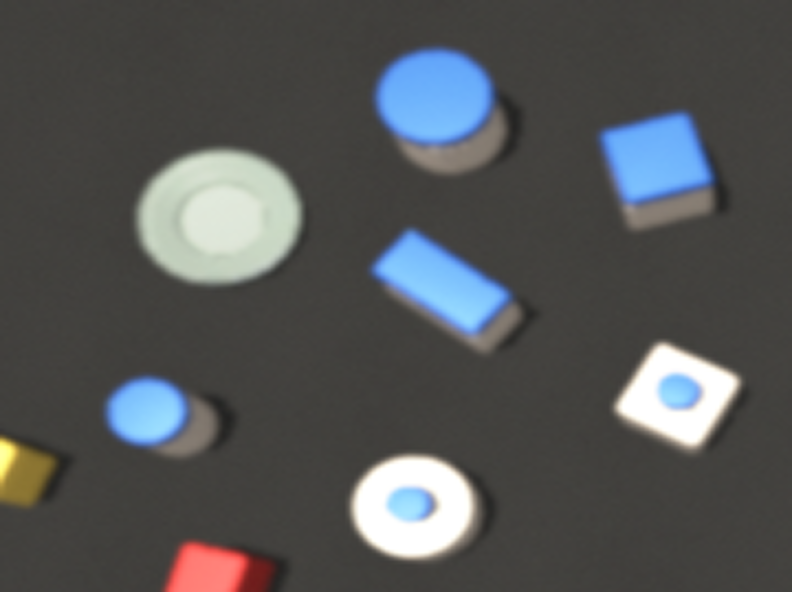

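The crop shows four blue-lidded jars, with square yawed a little and oblong diagonal, and two white narrow-necked bottles. The lid threshold was too tight, so I'll refine it.

```bash
python3 - <<'E'
from h import *
H=dict(large=72,small=70,square=74,oblong=68)
G=dict(large=(665,202),small=(480,335),square=(622,92),oblong=(545,187))
for c in ("top","side"):
    img=viewer.camera(c); h=cv2.cvtColor(img,cv2.COLOR_RGB2HSV); m=cv2.inRange(h,(98,90,100),(125,255,255))
    n,l,s,ce=cv2.connectedComponentsWithStats(m)
    for i in range(1,n):
        if s[i,4]<60: continue
        q=unproj(c,ce[i],70)[0]
        k=min(G,key=lambda k:np.hypot(*(q-G[k])))
        if np.hypot(*(q-G[k]))>40: continue
        ys,xs=np.nonzero(l==i); P=unproj(c,np.c_[xs,ys],H[k]).astype(np.float32); r=cv2.minAreaRect(P)
        print(c,k,s[i,4],P.mean(0).round(1),'rect',np.round(r[0],1),np.round(r[1]),round(r[2],1))
E
```

```text
top large 583 [660.7 207. ] rect [660.9 206.4] [61. 58.] 89.8
top square 483 [621.4  93.4] rect [621.3  93.3] [50. 50.] 17.1
top oblong 488 [546.8 202.1] rect [546.3 202.3] [70. 37.] 52.7
top small 293 [468.3 346.7] rect [468.8 346.5] [40. 41.] 46.2
side small 107 [470.6 335.9] rect [471.6 336.1] [54. 37.] 87.9
side large 283 [660.2 197.6] rect [660.8 198.4] [77. 61.] 87.6
side oblong 225 [544.9 191.1] rect [545.  191.7] [78. 43.] 52.3
side square 268 [620.7  83.6] rect [620.7  85. ] [53. 62.] 16.8
```

```bash
python3 -c "
from h import *
go((469,345.5,110),np.radians(106))"
```

```text
dp [-301.5  -51.6   95.4] roll 51.6
```

carry_out(deltas=[{"dp": [-302,-52,95],"roll": 51.6,"gripper": 1},{"dp": [-302,-52,95],"roll": 51.6,"gripper": 1},{"dp": [-302,-52,95],"roll": 51.6,"gripper": 1},{"dp": [-302,-52,95],"roll": 51.6,"gripper": 1},{"dp": [-302,-52,95],"roll": 51.6,"gripper": 1},{"dp": [-302,-52,95],"roll": 51.6,"gripper": 1},{"dp": [-302,-52,95],"roll": 51.6,"gripper": 1},{"dp": [-302,-52,95],"roll": 51.6,"gripper": 1},{"dp": [-302,-52,95],"roll": 51.6,"gripper": 1},{"dp": [-302,-52,95],"roll": 51.6,"gripper": 1},{"dp": [-302,-52,95],"roll": 51.6,"gripper": 1}])

```text
clock: 2.67
eef_pos: [469.0, 345.2, 110.6]
eef_rot: [-3.142, -0.0, 1.85]
wrist_force: [-0.7, -0.8, -0.4]
finger_gap: 94.1
finger_force: 0.0
```

```bash
python3 -c "
from h import *
go((469,345.5,32),np.radians(106))
cv2.imwrite('pics/s1.png',cv2.resize(viewer.camera('side')[100:260,180:390,::-1],None,fx=3.5,fy=3.5))"
```

```text
dp [ 0.2  0.1 78.6] roll -0.0
```

View pics/s1.png

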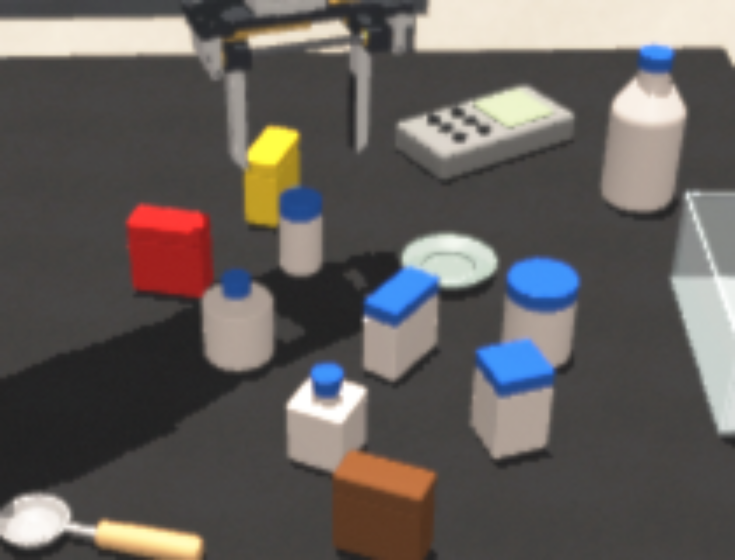

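The fingers straddle the small jar: fingertips at crop (240,160) and (358,150), lid at (300,195). Next: descend and close.

carry_out(deltas=[{"dp": [0,0,30],"roll": 0,"gripper": 1},{"dp": [0,0,60],"roll": 0,"gripper": 0.6},{"dp": [0,0,78],"roll": 0,"gripper": 0.2},{"dp": [0,0,78],"roll": 0,"gripper": -0.1},{"dp": [0,0,78],"roll": 0,"gripper": -1},{"dp": [0,0,78],"roll": 0,"gripper": -1},{"dp": [0,0,78],"roll": 0,"gripper": -1},{"dp": [0,0,78],"roll": 0,"gripper": -1},{"dp": [0,0,78],"roll": 0,"gripper": -1},{"dp": [0,0,78],"roll": 0,"gripper": -1}], newtons=35)

```text
clock: 3.55
eef_pos: [469.5, 345.1, 33.1]
eef_rot: [3.141, -0.0, 1.849]
wrist_force: [1.0, 1.2, 3.9]
finger_gap: 37.6
finger_force: 32.1
```

carry_out(deltas=[{"dp": [0,0,0],"roll": 0,"gripper": -1},{"dp": [0,0,-25],"roll": 0,"gripper": -1},{"dp": [0,0,-50],"roll": 0,"gripper": -1},{"dp": [0,0,-75],"roll": 0,"gripper": -1},{"dp": [0,0,-100],"roll": 0,"gripper": -1},{"dp": [0,0,-115],"roll": 0,"gripper": -1},{"dp": [0,0,-115],"roll": 0,"gripper": -1}])

```text
clock: 4.13
eef_pos: [470.4, 345.6, 150.8]
eef_rot: [3.137, -0.002, 1.849]
wrist_force: [1.5, -0.6, -1.1]
finger_gap: 37.5
finger_force: 35.0
```

```bash
python3 -c "
from h import *
go((617,-184,147),np.radians(106))"
```

```text
dp [-549.5   -4.5    3. ] roll -0.1
```

carry_out(deltas=[{"dp": [-10,0,0],"roll": 0,"gripper": -1},{"dp": [-30,0,0],"roll": 0,"gripper": -1},{"dp": [-60,0,0],"roll": 0,"gripper": -1},{"dp": [-95,0,0],"roll": 0,"gripper": -1},{"dp": [-130,-1,0],"roll": 0,"gripper": -1},{"dp": [-165,-1,0],"roll": 0,"gripper": -1},{"dp": [-200,-1,0],"roll": 0,"gripper": -1},{"dp": [-235,-2,0],"roll": 0,"gripper": -1},{"dp": [-270,-2,0],"roll": 0,"gripper": -1},{"dp": [-305,-2,0],"roll": 0,"gripper": -1},{"dp": [-340,-3,0],"roll": 0,"gripper": -1},{"dp": [-375,-3,0],"roll": 0,"gripper": -1}])

```text
clock: 5.13
eef_pos: [568.6, -18.8, 145.5]
eef_rot: [-3.139, -0.001, 1.849]
wrist_force: [0.1, -1.1, -1.2]
finger_gap: 37.4
finger_force: 35.0
```

carry_out(deltas=[{"dp": [-35,0,0],"roll": 0,"gripper": -1},{"dp": [-70,0,0],"roll": 0,"gripper": -1},{"dp": [-105,0,0],"roll": 0,"gripper": -1},{"dp": [-135,-1,0],"roll": 0,"gripper": -1},{"dp": [-160,-1,0],"roll": 0,"gripper": -1},{"dp": [-175,-1,0],"roll": 0,"gripper": -1},{"dp": [-175,-1,0],"roll": 0,"gripper": -1},{"dp": [-175,-1,0],"roll": 0,"gripper": -1},{"dp": [-175,-1,0],"roll": 0,"gripper": -1},{"dp": [-175,-1,0],"roll": 0,"gripper": -1}])

```text
clock: 5.97
eef_pos: [616.2, -184.0, 146.9]
eef_rot: [-3.141, -0.001, 1.85]
wrist_force: [-0.8, -0.4, 0.1]
finger_gap: 37.5
finger_force: 35.0
```

```bash
python3 -c "
from h import *
go((617,-184,41),np.radians(106))
cv2.imwrite('pics/s2.png',cv2.resize(viewer.camera('side')[210:400,230:430,::-1],None,fx=3,fy=3))"
```

```text
dp [ -0.3   0.8 105.9] roll 0.0
```

View pics/s2.png

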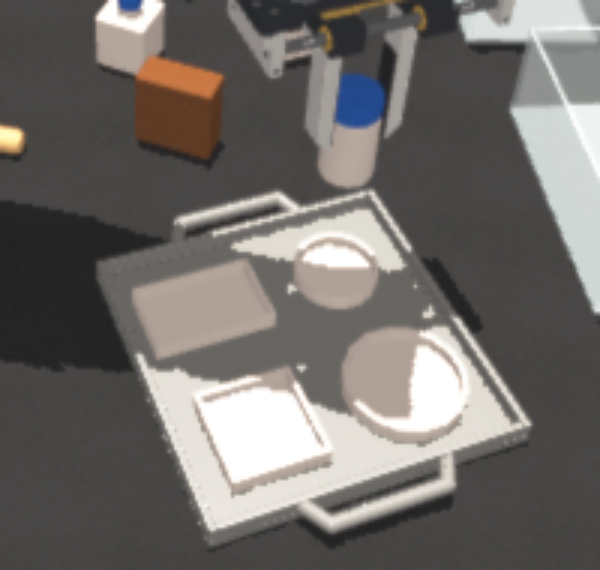

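The jar hangs upright over the caddy. In the crop the small well is at (335,272) and the jar base at (347,178). Lowering it now.

carry_out(deltas=[{"dp": [0,1,30],"roll": 0,"gripper": -1},{"dp": [0,1,60],"roll": 0,"gripper": -1},{"dp": [0,1,85],"roll": 0,"gripper": -1},{"dp": [0,1,97],"roll": 0,"gripper": -1},{"dp": [0,1,103],"roll": 0,"gripper": -1},{"dp": [0,1,105],"roll": 0,"gripper": -1},{"dp": [0,1,105.5],"roll": 0,"gripper": -1},{"dp": [0,1,105.5],"roll": 0,"gripper": -1},{"dp": [0,1,105.5],"roll": 0,"gripper": 0},{"dp": [0,1,105.5],"roll": 0,"gripper": 0.2},{"dp": [0,1,105.5],"roll": 0,"gripper": 0.3},{"dp": [0,1,105.5],"roll": 0,"gripper": 0.3}])

```text
clock: 7.02
eef_pos: [617.7, -184.8, 42.4]
eef_rot: [3.141, 0.0, 1.849]
wrist_force: [-0.2, -0.1, -0.7]
finger_gap: 59.1
finger_force: 0.0
```

carry_out(deltas=[{"dp": [0,0,-20],"roll": 0,"gripper": 0.5},{"dp": [0,0,-50],"roll": 0,"gripper": 0.7},{"dp": [0,0,-85],"roll": 0,"gripper": 1},{"dp": [0,0,-105],"roll": 0,"gripper": 1},{"dp": [0,0,-105],"roll": 0,"gripper": 1}])

```text
clock: 7.43
eef_pos: [619.3, -185.3, 152.5]
eef_rot: [3.135, 0.005, 1.849]
wrist_force: [-0.2, 0.0, 0.7]
finger_gap: 90.8
finger_force: 0.0
```

```bash
python3 -c "
from h import *
go((661,205.5,125),np.radians(106))"
```

```text
dp [364.4 147.4  26.8] roll -0.0
```

carry_out(deltas=[{"dp": [35,14,0],"roll": 0,"gripper": 1},{"dp": [75,31,0],"roll": 0,"gripper": 1},{"dp": [362,150,22],"roll": 0,"gripper": 1},{"dp": [362,150,22],"roll": 0,"gripper": 1},{"dp": [362,150,22],"roll": 0,"gripper": 1},{"dp": [362,150,22],"roll": 0,"gripper": 1},{"dp": [362,150,22],"roll": 0,"gripper": 1},{"dp": [362,150,22],"roll": 0,"gripper": 1},{"dp": [362,150,22],"roll": 0,"gripper": 1},{"dp": [362,150,22],"roll": 0,"gripper": 1},{"dp": [362,150,22],"roll": 0,"gripper": 1},{"dp": [362,150,22],"roll": 0,"gripper": 1}])

```text
clock: 8.43
eef_pos: [661.8, 205.6, 123.7]
eef_rot: [-3.14, 0.0, 1.851]
wrist_force: [0.3, -0.8, -0.8]
finger_gap: 93.6
finger_force: 0.0
```

```bash
python3 -c "
from h import *
go((661,205.5,32),np.radians(106))
cv2.imwrite('pics/s3.png',cv2.resize(viewer.camera('side')[80:400,200:430,::-1],None,fx=1.8,fy=1.8))"
```

```text
dp [ 0.2 -0.6 91.7] roll 0.1
```

View pics/s3.png

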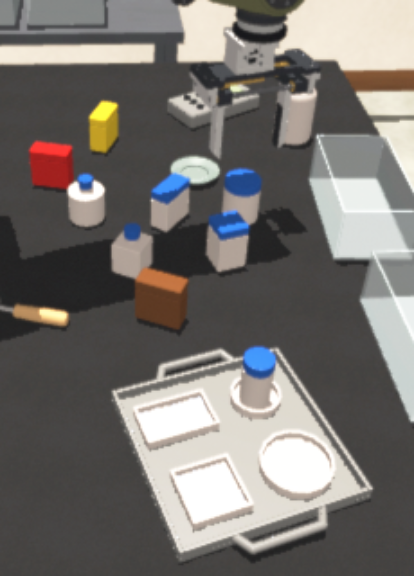

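The small jar stands in its well near (257,395). The gripper straddles the large jar, whose lid is at (243,182).

carry_out(deltas=[{"dp": [0,0,30],"roll": 0,"gripper": 1},{"dp": [0,0,60],"roll": 0,"gripper": 1},{"dp": [0,0,85],"roll": 0,"gripper": 1},{"dp": [0,0,92],"roll": 0,"gripper": 0.6},{"dp": [0,0,92],"roll": 0,"gripper": 0.3},{"dp": [0,0,92],"roll": 0,"gripper": -1},{"dp": [0,0,92],"roll": 0,"gripper": -1},{"dp": [0,0,92],"roll": 0,"gripper": -1},{"dp": [0,0,92],"roll": 0,"gripper": -1},{"dp": [0,0,92],"roll": 0,"gripper": -1}])

```text
clock: 9.32
eef_pos: [662.8, 204.6, 34.5]
eef_rot: [3.14, 0.0, 1.849]
wrist_force: [-1.4, -1.1, 7.7]
finger_gap: 57.7
finger_force: 35.0
```

carry_out(deltas=[{"dp": [0,0,-10],"roll": 0,"gripper": -1},{"dp": [0,0,-30],"roll": 0,"gripper": -1},{"dp": [0,0,-60],"roll": 0,"gripper": -1},{"dp": [0,0,-85],"roll": 0,"gripper": -1},{"dp": [0,0,-105],"roll": 0,"gripper": -1},{"dp": [0,0,-115],"roll": 0,"gripper": -1},{"dp": [0,0,-115],"roll": 0,"gripper": -1},{"dp": [0,0,-115],"roll": 0,"gripper": -1},{"dp": [0,0,-115],"roll": 0,"gripper": -1}])

```text
clock: 10.07
eef_pos: [661.6, 204.4, 146.0]
eef_rot: [-3.139, -0.0, 1.849]
wrist_force: [0.0, -0.2, -2.9]
finger_gap: 57.6
finger_force: 35.0
```

```bash
python3 -c "
from h import *
go((645.5,-284,147),np.radians(106))"
```

```text
dp [-465.2 -149.7   -0.6] roll -0.0
```

carry_out(deltas=[{"dp": [-10,-3,0],"roll": 0,"gripper": -1},{"dp": [-30,-10,0],"roll": 0,"gripper": -1},{"dp": [-60,-19,0],"roll": 0,"gripper": -1},{"dp": [-93,-30,0],"roll": 0,"gripper": -1},{"dp": [-126,-40,0],"roll": 0,"gripper": -1},{"dp": [-159,-51,0],"roll": 0,"gripper": -1},{"dp": [-192,-62,0],"roll": 0,"gripper": -1},{"dp": [-225,-72,0],"roll": 0,"gripper": -1},{"dp": [-258,-83,0],"roll": 0,"gripper": -1},{"dp": [-291,-94,0],"roll": 0,"gripper": -1},{"dp": [-324,-104,0],"roll": 0,"gripper": -1},{"dp": [-357,-115,0],"roll": 0,"gripper": -1}])

```text
clock: 11.07
eef_pos: [648.8, -172.6, 146.8]
eef_rot: [-3.14, -0.001, 1.849]
wrist_force: [0.5, -0.6, -2.9]
finger_gap: 57.4
finger_force: 35.0
```

carry_out(deltas=[{"dp": [-33,-11,0],"roll": 0,"gripper": -1},{"dp": [-63,-20,0],"roll": 0,"gripper": -1},{"dp": [-88,-28,0],"roll": 0,"gripper": -1},{"dp": [-103,-33,0],"roll": 0,"gripper": -1},{"dp": [-108,-35,0],"roll": 0,"gripper": -1},{"dp": [-108,-35,0],"roll": 0,"gripper": -1},{"dp": [-108,-35,0],"roll": 0,"gripper": -1},{"dp": [-108,-35,0],"roll": 0,"gripper": -1}])

```text
clock: 11.73
eef_pos: [646.2, -282.1, 147.9]
eef_rot: [-3.142, -0.0, 1.851]
wrist_force: [0.4, 0.6, -3.4]
finger_gap: 57.6
finger_force: 35.0
```

```bash
python3 -c "
from h import *
go((645.5,-284,42.5),np.radians(106))"
```

```text
dp [ -1.6  -1.2 105.4] roll 0.0
```

carry_out(deltas=[{"dp": [-1.5,-1,30],"roll": 0,"gripper": -1},{"dp": [-1.5,-1,60],"roll": 0,"gripper": -1},{"dp": [-1.5,-1,85],"roll": 0,"gripper": -1},{"dp": [-1.5,-1,97],"roll": 0,"gripper": -1},{"dp": [-1.5,-1,102],"roll": 0,"gripper": -1},{"dp": [-1.5,-1,104],"roll": 0,"gripper": -1},{"dp": [-1.5,-1,105],"roll": 0,"gripper": -1},{"dp": [-1.5,-1,105],"roll": 0,"gripper": -1},{"dp": [-1.5,-1,105],"roll": 0,"gripper": 0.4},{"dp": [-1.5,-1,105],"roll": 0,"gripper": 0.6},{"dp": [-1.5,-1,105],"roll": 0,"gripper": 0.7},{"dp": [-1.5,-1,105],"roll": 0,"gripper": 0.7}])

```text
clock: 12.73
eef_pos: [645.6, -285.6, 43.7]
eef_rot: [3.141, 0.001, 1.849]
wrist_force: [0.5, -0.2, -0.5]
finger_gap: 79.0
finger_force: 0.0
```

carry_out(deltas=[{"dp": [0,0,-20],"roll": 0,"gripper": 0.7},{"dp": [0,0,-50],"roll": 0,"gripper": 0.9},{"dp": [0,0,-80],"roll": 0,"gripper": 1},{"dp": [0,0,-100],"roll": 0,"gripper": 1},{"dp": [0,0,-105],"roll": 0,"gripper": 1},{"dp": [0,0,-105],"roll": 0,"gripper": 1},{"dp": [0,0,-105],"roll": 0,"gripper": 1}])

```text
clock: 13.32
eef_pos: [645.0, -285.3, 146.7]
eef_rot: [-3.141, -0.001, 1.849]
wrist_force: [0.2, 0.6, -0.3]
finger_gap: 93.9
finger_force: 0.0
```

```bash
python3 -c "
from h import *
go((621,92.5,125),np.radians(107))"
```

```text
dp [369.8  80.8  21.9] roll -1.1
```

carry_out(deltas=[{"dp": [15,3,0],"roll": 0,"gripper": 1},{"dp": [50,11,0],"roll": -1,"gripper": 1},{"dp": [90,20,5],"roll": -1,"gripper": 1},{"dp": [370,81,22],"roll": -1,"gripper": 1},{"dp": [370,81,22],"roll": -1,"gripper": 1},{"dp": [370,81,22],"roll": -1,"gripper": 1},{"dp": [370,81,22],"roll": -1,"gripper": 1},{"dp": [370,81,22],"roll": -1,"gripper": 1},{"dp": [370,81,22],"roll": -1,"gripper": 1},{"dp": [370,81,22],"roll": -1,"gripper": 1},{"dp": [370,81,22],"roll": -1,"gripper": 1},{"dp": [370,81,22],"roll": -1,"gripper": 1}])

```text
clock: 14.32
eef_pos: [620.5, 94.3, 123.9]
eef_rot: [-3.139, -0.001, 1.87]
wrist_force: [-0.0, -0.6, -0.1]
finger_gap: 94.0
finger_force: 0.0
```

```bash
python3 -c "
from h import *
go((621,92.5,33),np.radians(107))
cv2.imwrite('pics/s4.png',cv2.resize(viewer.camera('side')[80:400,200:430,::-1],None,fx=1.8,fy=1.8))"
```

```text
dp [-1.9  0.2 90.9] roll 0.1
```

View pics/s4.png

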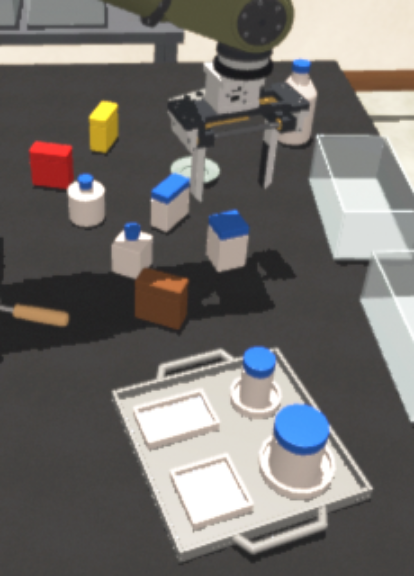

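The large jar is in its well at (298,450), and the fingers straddle the square jar, whose lid is at (228,222).

carry_out(deltas=[{"dp": [0,0,30],"roll": 0,"gripper": 1},{"dp": [0,0,60],"roll": 0,"gripper": 1},{"dp": [0,0,85],"roll": 0,"gripper": 1},{"dp": [0,0,92],"roll": 0,"gripper": 0.5},{"dp": [0,0,92],"roll": 0,"gripper": 0.2},{"dp": [0,0,92],"roll": 0,"gripper": -1},{"dp": [0,0,92],"roll": 0,"gripper": -1},{"dp": [0,0,92],"roll": 0,"gripper": -1},{"dp": [0,0,92],"roll": 0,"gripper": -1},{"dp": [0,0,92],"roll": 0,"gripper": -1}])

```text
clock: 15.2
eef_pos: [621.8, 92.6, 34.8]
eef_rot: [3.14, 0.0, 1.867]
wrist_force: [-0.7, -0.5, 0.2]
finger_gap: 50.7
finger_force: 0.0
```

carry_out(deltas=[{"dp": [0,0,-10],"roll": 0,"gripper": -1},{"dp": [0,0,-30],"roll": 0,"gripper": -1},{"dp": [0,0,-60],"roll": 0,"gripper": -1},{"dp": [0,0,-85],"roll": 0,"gripper": -1},{"dp": [0,0,-105],"roll": 0,"gripper": -1},{"dp": [0,0,-115],"roll": 0,"gripper": -1},{"dp": [0,0,-115],"roll": 0,"gripper": -1},{"dp": [0,0,-115],"roll": 0,"gripper": -1},{"dp": [0,0,-115],"roll": 0,"gripper": -1}])

```text
clock: 15.95
eef_pos: [620.8, 92.5, 147.3]
eef_rot: [-3.139, -0.001, 1.867]
wrist_force: [-0.4, 0.5, -1.8]
finger_gap: 46.0
finger_force: 35.0
```

```bash
python3 -c "
from h import *
go((546.5,-312,147),np.radians(106))"
```

```text
dp [-365.2 -189.1    0.6] roll 1.0
```

carry_out(deltas=[{"dp": [-10,-5,0],"roll": 0,"gripper": -1},{"dp": [-30,-15,0],"roll": 0,"gripper": -1},{"dp": [-60,-31,0],"roll": 0,"gripper": -1},{"dp": [-90,-47,0],"roll": 1,"gripper": -1},{"dp": [-120,-62,0],"roll": 1,"gripper": -1},{"dp": [-150,-78,0],"roll": 1,"gripper": -1},{"dp": [-180,-93,0],"roll": 1,"gripper": -1},{"dp": [-210,-109,0],"roll": 1,"gripper": -1},{"dp": [-240,-124,0],"roll": 1,"gripper": -1},{"dp": [-270,-140,0],"roll": 1,"gripper": -1},{"dp": [-300,-155,0],"roll": 1,"gripper": -1},{"dp": [-325,-168,0],"roll": 1,"gripper": -1}])

```text
clock: 16.95
eef_pos: [554.0, -269.9, 147.9]
eef_rot: [-3.14, -0.001, 1.848]
wrist_force: [0.3, 0.6, -1.8]
finger_gap: 45.8
finger_force: 35.0
```

carry_out(deltas=[{"dp": [-20,-10,0],"roll": 0,"gripper": -1},{"dp": [-34,-18,0],"roll": 0,"gripper": -1},{"dp": [-40,-21,0],"roll": 0,"gripper": -1},{"dp": [-40,-21,0],"roll": 0,"gripper": -1},{"dp": [-40,-21,0],"roll": 0,"gripper": -1},{"dp": [-40,-21,0],"roll": 0,"gripper": -1},{"dp": [-40,-21,0],"roll": 0,"gripper": -1},{"dp": [-40,-21,0],"roll": 0,"gripper": -1}])

```text
clock: 17.62
eef_pos: [546.7, -310.7, 149.1]
eef_rot: [3.142, 0.0, 1.85]
wrist_force: [1.6, -1.0, -2.1]
finger_gap: 45.6
finger_force: 35.0
```

```bash
python3 -c "
from h import *
go((546.5,-312,44),np.radians(106))
cv2.imwrite('pics/s5.png',cv2.resize(viewer.camera('side')[200:400,230:430,::-1],None,fx=3,fy=3))"
```

```text
dp [ -1.2  -0.6 105.1] roll 0.0
```

View pics/s5.png

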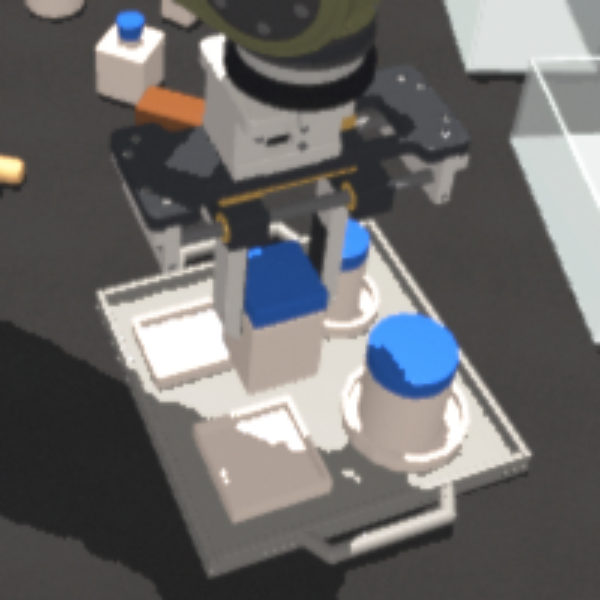

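The square jar is upright over its well, and the finger tips are slightly higher on it than planned. I'll lower it gently and watch the force.

carry_out(deltas=[{"dp": [-1,-1,30],"roll": 0,"gripper": -1},{"dp": [-1,-1,60],"roll": 0,"gripper": -1},{"dp": [-1,-1,80],"roll": 0,"gripper": -1},{"dp": [-1,-1,88],"roll": 0,"gripper": -1},{"dp": [-1,-1,90],"roll": 0,"gripper": -1},{"dp": [-1,-1,91],"roll": 0,"gripper": -1},{"dp": [-1,-1,92],"roll": 0,"gripper": -1},{"dp": [-1,-1,93],"roll": 0,"gripper": -1},{"dp": [-1,-1,94],"roll": 0,"gripper": -1},{"dp": [-1,-1,94],"roll": 0,"gripper": -1}])

```text
clock: 18.5
eef_pos: [545.9, -312.9, 55.5]
eef_rot: [3.141, 0.001, 1.849]
wrist_force: [0.1, -0.3, -2.4]
finger_gap: 46.3
finger_force: 35.0
```

carry_out(deltas=[{"dp": [0,0,1],"roll": 0,"gripper": -1},{"dp": [0,0,2],"roll": 0,"gripper": -1},{"dp": [0,0,3],"roll": 0,"gripper": -1},{"dp": [0,0,4],"roll": 0,"gripper": -1},{"dp": [0,0,4],"roll": 0,"gripper": -1},{"dp": [0,0,4],"roll": 0,"gripper": -1}])

```text
clock: 19.0
eef_pos: [545.6, -312.8, 50.9]
eef_rot: [-3.141, -0.0, 1.849]
wrist_force: [0.2, 0.2, -1.6]
finger_gap: 46.0
finger_force: 35.0
```

carry_out(deltas=[{"dp": [0,0,1],"roll": 0,"gripper": -1},{"dp": [0,0,2],"roll": 0,"gripper": -1},{"dp": [0,0,3],"roll": 0,"gripper": -1},{"dp": [0,0,3],"roll": 0,"gripper": -1},{"dp": [0,0,3],"roll": 0,"gripper": -1}])

```text
clock: 19.42
eef_pos: [545.6, -312.7, 47.8]
eef_rot: [-3.141, -0.0, 1.849]
wrist_force: [-0.3, -0.8, -1.7]
finger_gap: 45.8
finger_force: 35.0
```

carry_out(deltas=[{"dp": [0,0,1],"roll": 0,"gripper": -1},{"dp": [0,0,2],"roll": 0,"gripper": -1},{"dp": [0,0,2],"roll": 0,"gripper": -1},{"dp": [0,0,2],"roll": 0,"gripper": -1}])

```text
clock: 19.75
eef_pos: [545.8, -312.9, 46.5]
eef_rot: [3.141, 0.001, 1.849]
wrist_force: [-2.1, 0.2, 6.4]
finger_gap: 46.0
finger_force: 35.0
```

Contact at about 46.5 mm. Releasing.

carry_out(deltas=[{"dp": [0,0,0],"roll": 0,"gripper": 0.1},{"dp": [0,0,0],"roll": 0,"gripper": 0.3},{"dp": [0,0,0],"roll": 0,"gripper": 0.4},{"dp": [0,0,0],"roll": 0,"gripper": 0.4},{"dp": [0,0,-25],"roll": 0,"gripper": 0.7},{"dp": [0,0,-55],"roll": 0,"gripper": 1},{"dp": [0,0,-85],"roll": 0,"gripper": 1},{"dp": [0,0,-100],"roll": 0,"gripper": 1},{"dp": [0,0,-100],"roll": 0,"gripper": 1},{"dp": [0,0,-100],"roll": 0,"gripper": 1}])

```text
clock: 20.58
eef_pos: [545.8, -312.8, 146.1]
eef_rot: [3.141, 0.001, 1.849]
wrist_force: [0.1, 0.0, -0.4]
finger_gap: 93.9
finger_force: 0.0
```

```bash
python3 -c "
from h import *
go((546,201.5,125),np.radians(52.7))"
```

```text
dp [494.5 141.6  20.8] roll 53.3
```

carry_out(deltas=[{"dp": [15,4,0],"roll": 5,"gripper": 1},{"dp": [50,14,0],"roll": 11,"gripper": 1},{"dp": [85,24,0],"roll": 17,"gripper": 1},{"dp": [120,34,0],"roll": 23,"gripper": 1},{"dp": [494,142,20],"roll": 53.3,"gripper": 1},{"dp": [494,142,20],"roll": 53.3,"gripper": 1},{"dp": [494,142,20],"roll": 53.3,"gripper": 1},{"dp": [494,142,20],"roll": 53.3,"gripper": 1},{"dp": [494,142,20],"roll": 53.3,"gripper": 1},{"dp": [494,142,20],"roll": 53.3,"gripper": 1},{"dp": [494,142,20],"roll": 53.3,"gripper": 1},{"dp": [494,142,20],"roll": 53.3,"gripper": 1}])

```text
clock: 21.58
eef_pos: [545.2, 135.2, 127.6]
eef_rot: [-3.14, 0.002, 0.919]
wrist_force: [0.8, 0.4, 1.0]
finger_gap: 93.8
finger_force: 0.0
```

```bash
python3 -c "
from h import *
go((546,201.5,125),np.radians(52.7))"
```

```text
dp [ 53.2 -39.6   2.6] roll -0.1
```

carry_out(deltas=[{"dp": [0,0,0],"roll": 0,"gripper": 1},{"dp": [0,0,0],"roll": 0,"gripper": 1},{"dp": [0,0,0],"roll": 0,"gripper": 1}])

```text
clock: 21.83
eef_pos: [545.8, 132.8, 128.1]
eef_rot: [-3.14, 0.002, 0.919]
wrist_force: [-0.5, 0.6, -0.2]
finger_gap: 93.6
finger_force: 0.0
```

```bash
python3 -c "
from h import *
go((546,201.5,125),np.radians(52.7))"
```

```text
dp [ 54.7 -41.5   3.1] roll -0.0
```

carry_out(deltas=[{"dp": [27,-21,1],"roll": 0,"gripper": 1},{"dp": [50,-38,3],"roll": 0,"gripper": 1},{"dp": [55,-41.5,3],"roll": 0,"gripper": 1},{"dp": [55,-41.5,3],"roll": 0,"gripper": 1},{"dp": [55,-41.5,3],"roll": 0,"gripper": 1},{"dp": [55,-41.5,3],"roll": 0,"gripper": 1}])

```text
clock: 22.33
eef_pos: [546.9, 200.5, 126.3]
eef_rot: [-3.142, 0.0, 0.917]
wrist_force: [0.8, -0.5, 0.7]
finger_gap: 93.8
finger_force: 0.0
```

```bash
python3 -c "
from h import *
go((546,201.5,32),np.radians(52.7))
cv2.imwrite('pics/s6.png',cv2.resize(viewer.camera('side')[80:400,200:430,::-1],None,fx=1.8,fy=1.8))"
```

```text
dp [ 0.3 -1.3 94.3] roll -0.1
```

View pics/s6.png

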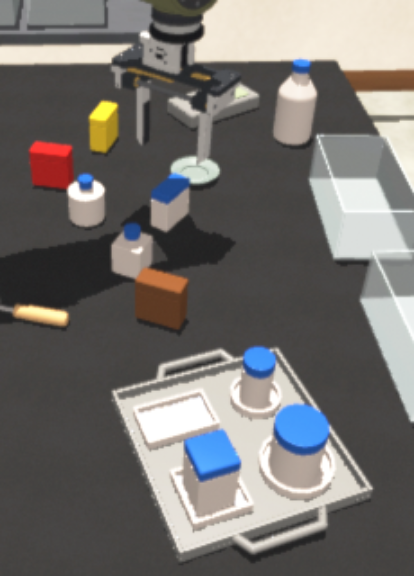

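The square jar stands in its well near (212,480). The fingers straddle the oblong jar at (171,200), crossing its short side.

carry_out(deltas=[{"dp": [0,-1,30],"roll": 0,"gripper": 1},{"dp": [0,-1,60],"roll": 0,"gripper": 1},{"dp": [0,-1,85],"roll": 0,"gripper": 0.6},{"dp": [0,-1,93],"roll": 0,"gripper": 0.2},{"dp": [0,-1,93],"roll": 0,"gripper": -0.1},{"dp": [0,-1,93],"roll": 0,"gripper": -1},{"dp": [0,-1,93],"roll": 0,"gripper": -1},{"dp": [0,-1,93],"roll": 0,"gripper": -1},{"dp": [0,-1,93],"roll": 0,"gripper": -1},{"dp": [0,-1,93],"roll": 0,"gripper": -1},{"dp": [0,-1,93],"roll": 0,"gripper": -1},{"dp": [0,-1,93],"roll": 0,"gripper": -1}])

```text
clock: 23.38
eef_pos: [546.1, 202.8, 33.7]
eef_rot: [3.141, -0.0, 0.919]
wrist_force: [-0.1, 0.3, 4.3]
finger_gap: 32.1
finger_force: 35.0
```

carry_out(deltas=[{"dp": [0,0,0],"roll": 0,"gripper": -1},{"dp": [0,0,0],"roll": 0,"gripper": -1},{"dp": [0,0,0],"roll": 0,"gripper": -1},{"dp": [0,0,-10],"roll": 0,"gripper": -1},{"dp": [0,0,-35],"roll": 0,"gripper": -1},{"dp": [0,0,-65],"roll": 0,"gripper": -1},{"dp": [0,0,-95],"roll": 0,"gripper": -1},{"dp": [0,0,-115],"roll": 0,"gripper": -1},{"dp": [0,0,-115],"roll": 0,"gripper": -1},{"dp": [0,0,-115],"roll": 0,"gripper": -1}])

```text
clock: 24.22
eef_pos: [546.0, 202.9, 149.2]
eef_rot: [3.141, -0.001, 0.919]
wrist_force: [-0.3, 0.3, -1.6]
finger_gap: 31.8
finger_force: 35.0
```

```bash
python3 -c "
from h import *
go((517,-213.5,147),np.radians(16))"
```

```text
dp [-348.6  229.5    1.9] roll 36.7
```

carry_out(deltas=[{"dp": [-8,5,0],"roll": 2,"gripper": -1},{"dp": [-25,16,0],"roll": 5,"gripper": -1},{"dp": [-50,33,0],"roll": 8,"gripper": -1},{"dp": [-75,49,0],"roll": 12,"gripper": -1},{"dp": [-100,66,0],"roll": 16,"gripper": -1},{"dp": [-125,82,0],"roll": 20,"gripper": -1},{"dp": [-150,99,0],"roll": 24,"gripper": -1},{"dp": [-175,115,0],"roll": 28,"gripper": -1},{"dp": [-200,132,0],"roll": 32,"gripper": -1},{"dp": [-225,148,0],"roll": 35,"gripper": -1},{"dp": [-245,161,0],"roll": 36.7,"gripper": -1},{"dp": [-255,168,0],"roll": 36.7,"gripper": -1}])

```text
clock: 25.22
eef_pos: [523.4, -104.5, 146.9]
eef_rot: [-3.141, 0.003, 0.273]
wrist_force: [-0.0, -0.5, -2.3]
finger_gap: 31.8
finger_force: 35.0
```

carry_out(deltas=[{"dp": [0,0,0],"roll": 0,"gripper": -1},{"dp": [0,0,0],"roll": 0,"gripper": -1},{"dp": [0,0,0],"roll": 0,"gripper": -1}])

```text
clock: 25.47
eef_pos: [524.6, -101.0, 147.9]
eef_rot: [-3.141, 0.001, 0.279]
wrist_force: [-0.4, 0.5, -2.1]
finger_gap: 31.7
finger_force: 35.0
```

```bash
python3 -c "
from h import *
go((517,-213.5,147),np.radians(16))"
```

```text
dp [-38.3 106.1   0.8] roll -0.0
```

carry_out(deltas=[{"dp": [-7,20,0],"roll": 0,"gripper": -1},{"dp": [-16,45,0],"roll": 0,"gripper": -1},{"dp": [-26,72,0],"roll": 0,"gripper": -1},{"dp": [-34,94,0],"roll": 0,"gripper": -1},{"dp": [-38,106,0],"roll": 0,"gripper": -1},{"dp": [-38,106,0],"roll": 0,"gripper": -1},{"dp": [-38,106,0],"roll": 0,"gripper": -1},{"dp": [-38,106,0],"roll": 0,"gripper": -1},{"dp": [-38,106,0],"roll": 0,"gripper": -1}])

```text
clock: 26.22
eef_pos: [517.7, -212.9, 148.4]
eef_rot: [-3.141, 0.0, 0.28]
wrist_force: [0.0, 0.3, -1.5]
finger_gap: 31.6
finger_force: 35.0
```

```bash
python3 -c "
from h import *
go((517,-213.5,42.5),np.radians(16))
cv2.imwrite('pics/s7.png',cv2.resize(viewer.camera('side')[200:400,230:430,::-1],None,fx=3,fy=3))"
```

```text
dp [ -0.8   0.4 105.9] roll 0.0
```

View pics/s7.png

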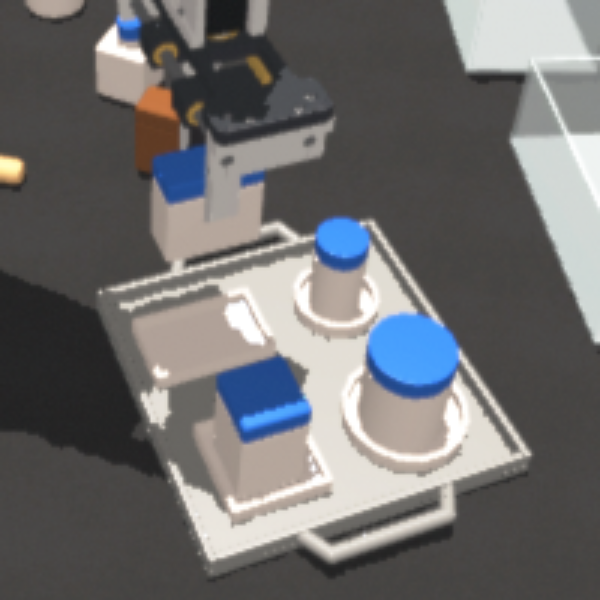

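The oblong jar is aligned with its well at crop (200,335), and the other three jars stand upright in theirs. Lowering it now.

carry_out(deltas=[{"dp": [-1,0,30],"roll": 0,"gripper": -1},{"dp": [-1,0,60],"roll": 0,"gripper": -1},{"dp": [-1,0,85],"roll": 0,"gripper": -1},{"dp": [-1,0,97],"roll": 0,"gripper": -1},{"dp": [-1,0,102],"roll": 0,"gripper": -1},{"dp": [-1,0,104],"roll": 0,"gripper": -1},{"dp": [-1,0,105.5],"roll": 0,"gripper": -1},{"dp": [-1,0,105.5],"roll": 0,"gripper": -1},{"dp": [-1,0,105.5],"roll": 0,"gripper": -1}])

```text
clock: 27.02
eef_pos: [517.0, -214.7, 44.1]
eef_rot: [3.14, -0.001, 0.278]
wrist_force: [-0.1, -0.1, -1.2]
finger_gap: 31.9
finger_force: 35.0
```

carry_out(deltas=[{"dp": [0,0,0],"roll": 0,"gripper": -0.2},{"dp": [0,0,0],"roll": 0,"gripper": 0},{"dp": [0,0,0],"roll": 0,"gripper": 0.2},{"dp": [0,0,0],"roll": 0,"gripper": 0.2},{"dp": [0,0,-25],"roll": 0,"gripper": 0.2},{"dp": [0,0,-55],"roll": 0,"gripper": 0.5},{"dp": [0,0,-85],"roll": 0,"gripper": 0.5},{"dp": [0,0,-115],"roll": 0,"gripper": 0.5},{"dp": [0,0,-125],"roll": 0,"gripper": 0.5},{"dp": [0,0,-125],"roll": 0,"gripper": 0.5}])

```text
clock: 27.85
eef_pos: [517.4, -215.0, 170.6]
eef_rot: [3.138, -0.004, 0.278]
wrist_force: [-0.3, -0.3, -0.6]
finger_gap: 70.5
finger_force: 0.0
```

carry_out(deltas=[{"dp": [-10,-30,0],"roll": 0,"gripper": 0.5},{"dp": [-20,-60,0],"roll": 0,"gripper": 0.5},{"dp": [-30,-95,0],"roll": 0,"gripper": 0.5},{"dp": [-40,-130,-20],"roll": 0,"gripper": 0.5},{"dp": [-50,-165,-20],"roll": 0,"gripper": 0.5},{"dp": [-60,-200,-20],"roll": 0,"gripper": 0.5},{"dp": [-60,-230,-20],"roll": 0,"gripper": 0.5},{"dp": [-60,-240,-20],"roll": 0,"gripper": 0.5},{"dp": [-60,-240,-20],"roll": 0,"gripper": 0.5}])

```text
clock: 28.6
eef_pos: [392.0, 1.2, 187.0]
eef_rot: [-3.141, 0.001, 0.281]
wrist_force: [0.1, -0.2, -0.2]
finger_gap: 70.3
finger_force: 0.0
```

```bash
python3 - <<'E'
from h import *
a=viewer.camera('side'); t=viewer.camera('top')
cv2.imwrite('pics/e.png',np.hstack([cv2.resize(a[100:400,200:430,::-1],None,fx=1.9,fy=1.9),cv2.resize(t[120:270,340:480,::-1],(360,570))]))
T=dict(large=(645.8,-284),small=(617,-184),square=(546.5,-312.5),oblong=(517.4,-213.5)); Z=dict(large=80,small=78,square=82,oblong=76)
h=cv2.cvtColor(t,cv2.COLOR_RGB2HSV); m=cv2.inRange(h,(98,90,60),(125,255,255)); n,l,s,ce=cv2.connectedComponentsWithStats(m)
for i in range(1,n):
    q=unproj('top',ce[i],79)[0]; k=min(T,key=lambda k:np.hypot(*(q-T[k])))
    if s[i,4]>40 and np.hypot(*(q-T[k]))<50:
        q=unproj('top',ce[i],Z[k])[0]; print(k,s[i,4],(q-T[k]).round(1))
E
```

```text
large 523 [-3.1  2.2]
small 214 [-1.8  2. ]
square 437 [-3.3  1. ]
oblong 411 [-3.9  0.2]
```

View pics/e.png

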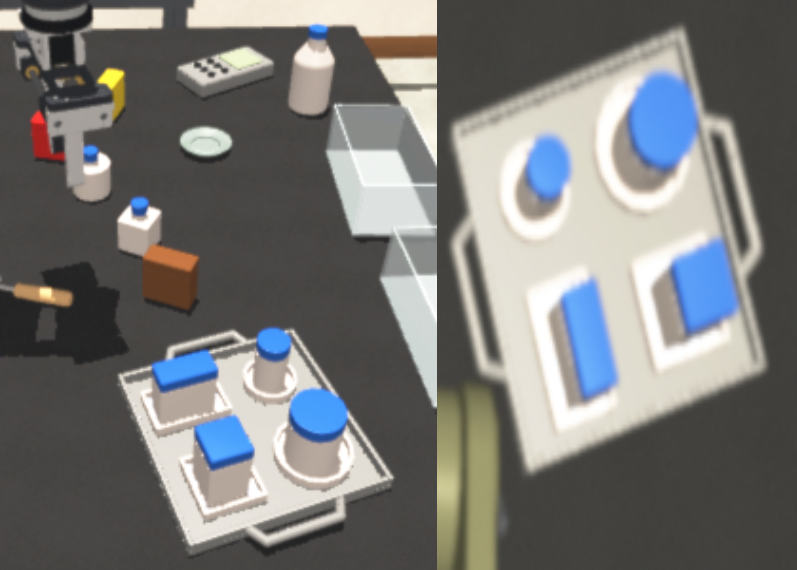

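All four jars stand upright in their own wells, measured within about 4 mm of the well centres. Both bottles are still standing at (92,175) and (140,228), and the arm is clear. Handing in.

```bash
python3 -c "
from h import *
print(manip.sign_off())"
```

```text
the job is handed in; nothing more can be done
None
```

I handed the job in with all four feed jars standing upright in their own wells, about 4 mm or less off centre by the last picture, and both dosing bottles still standing where they were; the sign-off gave no verdict.

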